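# Vent a resin catch pot and take off its cap of unknown thread hand

## Task

Vent the resin catch pot by turning its black vent knob clockwise until it clicks over its detent and stays there, then take off the pot's steel cap. Nobody remembers whether this cap has a right-hand or a left-hand thread: try it both ways, turn it the way it gives (about a quarter turn) and lift it off. Finish while still holding the cap in the gripper, upright and with its disc at least 10 cm above the pot's mouth, and leave the other things on the bench where they are.

Things in the scene. Friction and masses are not known exactly. Their poses are not given: they have to be found in the camera images.
- trap: the catch pot: a base plate 160 (x) x 280 (y) x 12 mm, fixed to the bench, with a round grey pot (120 mm across, its mouth 115 mm above the bench) on its axis at y = -65 mm, and an aluminium valve block (50 x 50 mm) with the vent knob at y = +85 mm, joined by a copper pipe. Origin: centre of the plate's underside, on the bench; z up
- mouth (a point): centre of the pot's mouth, on the seat of the cap, 115 mm above the bench. The seat has a collar 4 mm high, 68 mm inner diameter, round the cap. Inside the mouth two tongues hold down the key of the cap
- cap: the steel cap, about 220 g: a disc 64 mm across and 10 mm thick with an upright grip bar on top, 54 mm long (its x), 14 mm thick (its y), from 9 to 37 mm above the origin. Origin: centre of the disc's underside, on the seat while closed; z up. A stem and a cross key (38 mm long, along its x) reach 19 mm down into the mouth. Closed, its x lies along the pot's x within 4 degrees
- cap_grip (a point): a point on the cap's axis, 33 mm above its underside, where to grip the bar. Quarter-turn thread: one way the cap meets a firm stop within 15 degrees; the other way it turns freely, is free from about 65 degrees and stops at about 90; from 70 to 85 it lifts straight off (before, only 3 mm up). Which way loosens it is not visible and changes from one time to the next
- vent (a joint): angle of the vent knob (rad), growing clockwise seen from above: rests at 0 (closed); a sprung detent resists with up to about 0.26 N m, its hump is at 0.6; past it the knob snaps on by itself and stays at about 1.2 (open). Ends at 1.3
- vent_grip (a point): a point on the vent knob's axis, at the height to grip, 116 mm above the bench; the point turns with the knob. The knob's grip bar is upright, 46 mm long, 14 mm thick, its top 6 mm above this point and its foot 22 mm below; at joint value 0 it lies along the pot's x
- canister: bystander: closed grey metal canister, 100 mm across, 125 mm tall, fixed to the bench behind the pot
- jar: bystander: open glass jar, 72 mm across, 75 mm tall (loose)
- brush: bystander: paint brush lying flat (loose)
- tape: bystander: roll of masking tape lying flat, 90 mm across, 22 mm tall (loose)
- scissors: bystander: scissors lying flat, about 190 mm long, 13 mm high (loose)
- cup: bystander: white mixing cup, 64 mm across, 85 mm tall (loose)
- woodblock: bystander: wooden block 90 x 50 x 40 mm (loose)
- screwdriver: bystander: screwdriver lying flat (loose)
Not all that is in view belongs to the job. Leave any orange or purple look-alike of the cap alone.

How it is judged:
By the outcome, as a careful person would: the job done as asked, in the order asked, and still so for the second after the job is handed in, while the arm keeps its last pose, push and grip.
It also fails if it takes over 67 s, if anything falls off the work surface, if the arm or the gripper's body presses on something with over 40 N, if the wrist force passes 120 N, or if a joint passes its speed limit or range.

## Robot

A 6-joint arm with a two-finger parallel gripper is mounted at the origin on the work surface. World frame = base frame: x ahead of the robot, y to its left, z up, the work surface at z = 0. Lengths are in mm, angles in rad, forces in N, time in s.
With the tool pointing down it reaches from about 275 to 750 mm from the base axis. Payload 10.2 kg.
Tool frame: the origin (TCP) lies between the finger pads; the fingertips stand 17 mm ahead of it and the grasp point (between the pads) lies 2 mm behind it; z points along the fingers, y is the line along which they close (so a half turn about z gives the same grasp; the last joint's range is limited). The gripper opens to 85 mm and grips with 20 to 120 N. Pads are 22 mm wide; open, the fingers measure 114 mm over their backs; the gripper's body (76 mm by 85 mm) begins 54 mm behind the grasp point. The pads swing forward as they close: fully open they stand 13 mm farther back than shut.
Start: joints at [-1.464, 0.313, 1.498, -0, 1.331, -0.223], TCP at [170.011, -496.717, 248.294] pointing down, gripper open.
Joint ranges: [-2.94, 2.94], [-0.97, 2.17], [0.19, 2.56], [-1.23, 4.37], [0.02, 3.11], [-2.88, 2.88]. Speed limits (rad/s): [2.39, 2.39, 3.01, 3.14, 3.14, 3.14].

## Interface

Orientations are given as a unit quaternion [w, x, y, z].
In Python, from rig import * gives the robot as it stands.
- The arm moves only by the tool step_arm, never from a script. Its argument "commands" is text: rows parted by semicolons, each of 7 numbers parted by spaces: the opening, from 0 (shut) to 1 (fully open), then the shift along the tool's x, y, z in cm, then the turn, a rotation vector about the tool's x, y, z in rad. In form: hand x y z rx ry rz; .... A call has 1 to 20 rows; each row is the pose to reach, as a shift and turn from the pose commanded when the call began, along the tool's axes at that moment; what a row does not reach only later rows make up. A row lasts 1/12 s, in which the tool goes at most 41.7 mm and 7.16 degrees, less where a joint would pass 70% of its speed; a pose out of reach is approached as far as the arm can. A call with a gripper value outside its range is refused whole. The fingers move at their own pace and stop on an object; "newtons" is the grip in N (left out, the last holds). Time passes only in rows, so rows that repeat a pose let the fingers close. It gives the time, the measured TCP pose, the force, the opening and the grip force at its end, in the units of the state.
- sense(): the state, without advancing time (a new reading comes with each control period).
- capture(name): name is "scene" or "side" or "wrist"; returns the picture (400x640x3 uint8, red, green, blue); there is no depth.
- camera_model(name): a dict with "mtx" (3x3 intrinsics, pixels), "eye" and "rotation" of the camera in the world. Camera axes: x right, y down, z forward; pixel columns grow to the right and rows downward; lengths in mm; the calibration is good to about 2 mm. A picture is of the moment at which its call begins: read the wrist's pose just before it. camera_model takes no time and is no camera call; for the wrist camera it gives the pose at the moment of the call.
- finish_job(): hands the job in; it is judged then, once.
Trained networks look in the newest picture that a camera, given by its name, has taken for a name from the list of things; names that differ only in an ending like _2 or _b are one class to them, and where a whole thing is asked for, a point or a joint stands for the part that bears it (a point fixed in the world has none). Each returns a list of dicts, best first, with "score" (0 to 1); they miss things now and then, are a little off and sometimes report something else, mostly with a low value. They report only what shows in the picture. A call takes as long as a camera call. They do not tell look-alikes from the thing itself.
- search_frame(camera, label): "rect" ([centre column, centre row, width, height] in pixels, round what is visible of it).
- trace(camera, label): "mask" (400x640 bool, what is visible of it) and "rect" ([centre column, centre row, width, height] in pixels, round what is visible of it).
- spot_point(camera, label): "xy" ([column, row] in pixels: a listed point, or the origin of a listed thing).
The state is a dict: "time_s": time; "joints": joint angles; "dq": joint speeds; "tau": joint torques, N m; "eef_pos": TCP position; "ee_rot": TCP orientation; "force": force on the tool from outside, world axes, zero at the start; "wrist_torque": the same for the moment, N m; "grip_width": opening from 0.0 (shut) to 1.0 (fully open); "grip_force": force on a finger pad.
Only numpy, scipy, OpenCV 4.12 (cv2) and the standard library are available. Lean on these libraries where they do the work, as an engineer would, in place of code of your own. Each camera call takes 0.05 s, during which the arm holds its last target. There are 200 camera calls.

## Working session

There is one attempt and no reset: what is moved stays moved. The work goes in short steps, Python scripts to look and compute and a tool call to move; the robot and the scene stay as the last step left them, time stands still between calls to the robot, and variables do not carry over. Pictures are saved under pics/ and viewed, at most 10 in all, crops included, and the job is handed in when it is done.

Besides the shell and the picture viewer there is one more tool, called after "Call:" in YAML: its name, and indented under it one key for each argument. step_arm: Moves the arm, as the interface text tells. Its arguments: {"type":"object","properties":{"commands":{"type":"string"},"newtons":{"type":"number"}},"required":["commands"]}

```bash
mkdir -p pics; ls; cat > h.py <<'E'
from rig import *
import numpy as np, cv2
def ray(cam,px):
    m=camera_model(cam);K=np.array(m["mtx"]);R=np.array(m["rotation"])
    d=R@np.linalg.inv(K)@np.array([px[0],px[1],1.]);return np.array(m["eye"]),d
def atz(cam,px,z):
    e,d=ray(cam,px);return e+d*(z-e[2])/d[2]
def proj(cam,p):
    m=camera_model(cam);K=np.array(m["mtx"]);R=np.array(m["rotation"])
    q=K@(R.T@(np.array(p)-np.array(m["eye"])));return q[:2]/q[2]
E
python3 - <<'E'
from h import *
for c in ["scene","side"]:
    cv2.imwrite(f"pics/{c}0.png",capture(c)[:,:,::-1])
    m=camera_model(c);print(c,np.round(m["eye"]),np.round(m["rotation"],2).tolist())
    for l,z in [("mouth",115),("cap_grip",148),("vent_grip",116),("cap",115),("trap",0)]:
        for r in spot_point(c,l)[:3]: print(c,l,round(r["score"],2),np.round(r["xy"]),np.round(atz(c,r["xy"],z)))
s=sense();print(s["eef_pos"],s["ee_rot"],s["time_s"])
E
```

```text
pics
scene [1155. -549.  787.] [-0.39, 0.84, 0.34, -0.17]Traceback (most recent call last):
  File "<stdin>", line 6, in <module>
  File "h.py", line 7, in atz
    e,d=ray(cam,px);return e+d*(z-e[2])/d[2]
        ~~~^^^^^^^^
  File "h.py", line 5, in ray
    d=R@np.linalg.inv(K)@np.array([px[0],px[1],1.]);return np.array(m["eye"]),d
      ~^~~~~~~~~~~~~~~~~
ValueError: matmul: Input operand 1 has a mismatch in its core dimension 0, with gufunc signature (n?,k),(k,m?)->(n?,m?) (size 3 is different from 4)
```

Rotation is a quaternion.

```bash
sed -i 's/R=np.array(m\["rotation"\])/R=Q(m["rotation"])/' h.py; cat >> h.py <<'E'
from scipy.spatial.transform import Rotation
def Q(q): return Rotation.from_quat(np.roll(q,-1)).as_matrix()
E
python3 - <<'E'
from h import *
for c in ["scene","side"]:
    cv2.imwrite(f"pics/{c}0.png",capture(c)[:,:,::-1])
    m=camera_model(c);print(c,np.round(m["eye"]),np.round(Q(m["rotation"])[:,2],2))
    for l,z in [("mouth",115),("cap_grip",148),("vent_grip",116),("cap",115),("trap",0)]:
        for r in spot_point(c,l)[:3]: print(c,l,round(r["score"],2),np.round(r["xy"]),np.round(atz(c,r["xy"],z)))
s=sense();print(s["eef_pos"],s["ee_rot"],s["time_s"])
E
```

```text
scene [1155. -549.  787.] [-0.55  0.54 -0.63]
scene mouth 0.85 [300. 227.] [620. -68. 115.]
scene cap_grip 0.81 [195. 234.] [ 503. -261.  148.]
scene cap_grip 0.66 [297. 218.] [620. -76. 148.]
scene vent_grip 0.71 [323. 188.] [559.  69. 116.]
scene cap 0.85 [295. 226.] [609. -75. 115.]
scene cap 0.75 [245. 195.] [440. -84. 115.]
scene cap 0.68 [196. 240.] [ 485. -255.  115.]
side [156. 890. 726.] [ 0.38 -0.75 -0.54]
side mouth 0.9 [324. 178.] [631. -85. 115.]
side mouth 0.62 [294. 273.] [508. 321. 115.]
side cap_grip 0.74 [328. 170.] [616. -82. 148.]
side cap_grip 0.65 [407. 196.] [364. -40. 148.]
side cap_grip 0.59 [407. 233.] [319. 119. 148.]
side vent_grip 0.64 [322. 208.] [563.  64. 116.]
side cap 0.8 [403. 241.] [326. 111. 115.]
side cap 0.7 [409. 199.] [366. -75. 115.]
side cap 0.67 [326. 182.] [613. -63. 115.]
side trap 0.65 [325. 224.] [595. -16.   0.]
[ 170.02059703 -496.70553691  248.28186625] [-1.05356071e-05  9.86435857e-01  1.64147190e-01  6.72079320e-06] 0.7
```

View pics/scene0.png

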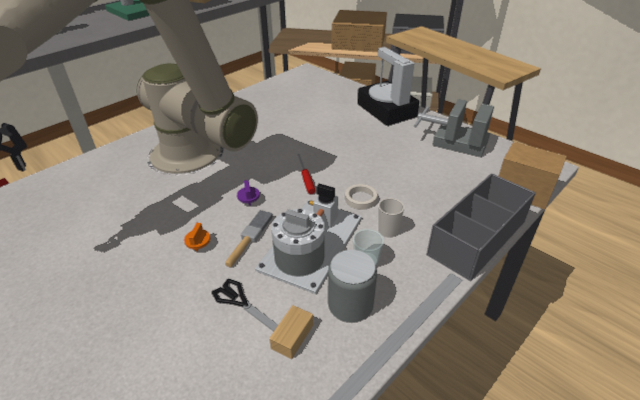

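View pics/side0.png

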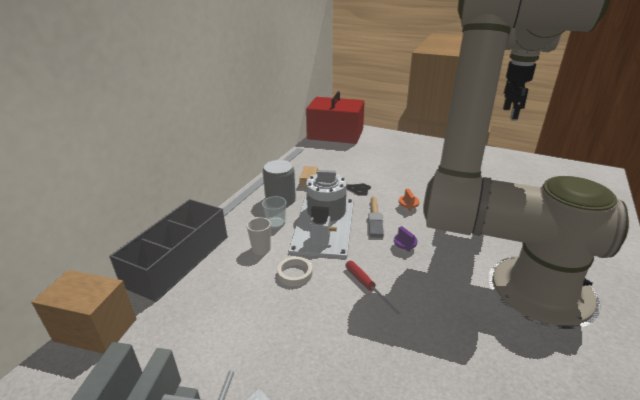

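The things that could be taken for the cap are the orange one (197,238) and the purple one (248,193), both look-alikes, and the steel cap on the pot (297,222). I choose the steel one and will check it in a close crop while I work out the poses.

```bash
cat >> h.py <<'E'
def tri(obs):
    A=np.zeros((3,3));b=np.zeros(3)
    for c,px in obs:
        e,d=ray(c,px);d=d/np.linalg.norm(d);P=np.eye(3)-np.outer(d,d);A+=P;b+=P@e
    return np.linalg.solve(A,b)
def rel(p,yaw):
    "shift (cm) and turn in tool axes to reach TCP p with tool down, tool x at yaw (rad)"
    s=sense();R=Q(s["ee_rot"]);T=(Rotation.from_euler("z",yaw)*Rotation.from_euler("x",np.pi)).as_matrix()
    return np.round(R.T@(np.array(p)-s["eef_pos"])/10,2),np.round(Rotation.from_matrix(R.T@T).as_rotvec(),3)
E
python3 - <<'E'
from h import *
im=capture("scene");cv2.imwrite("pics/crop.png",cv2.resize(im[170:300,170:400],None,fx=3.4,fy=3.4,interpolation=cv2.INTER_CUBIC)[:,:,::-1])
print(tri([("scene",[297,218]),("side",[328,170])]),tri([("scene",[323,188]),("side",[322,208])]),tri([("scene",[300,227]),("side",[324,178])]))
for yaw in(.36,): print(rel([585,0,340],yaw))
m=camera_model("wrist");s=sense();R=Q(s["ee_rot"]);print(R.T@(np.array(m["eye"])-s["eef_pos"]),R.T@Q(m["rotation"])[:,2],m["mtx"])
E
```

```text
[617.05197312 -78.09857098 147.34841888] [561.94226024  67.25099407 117.119845  ] [625.16742508 -74.00300958 121.53612352]
(array([ 55.35, -33.56,  -9.17]), array([ 0.  ,  0.  , -0.03]))
[  74.89703368   -0.45836553 -125.86355058] [-2.92927904e-01 -1.39452673e-04  9.56134522e-01] [[304.09325068   0.         318.47860654]
 [  0.         304.09325068 199.25085923]
 [  0.           0.           1.        ]]
```

View pics/crop.png

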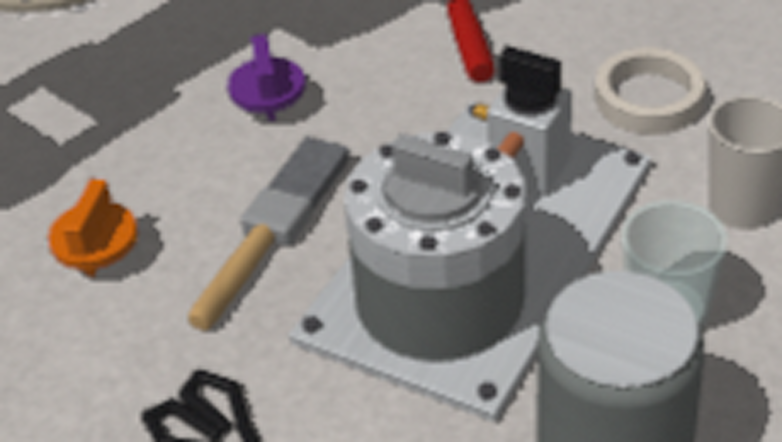

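The crop shows the steel cap on the pot, with its bar at crop (430,165), and the black knob at (530,75). The orange and purple look-alikes lie loose on the bench. Moving to a close view above the pot.

Call:
step_arm:
  commands: "1 0 0 -9 0 0 0;1 6 -3 -9.2 0 0 0;1 55.3 -33.6 -9.2 0 0 -0.03;1 55.3 -33.6 -9.2 0 0 -0.03;1 55.3 -33.6 -9.2 0 0 -0.03;1 55.3 -33.6 -9.2 0 0 -0.03;1 55.3 -33.6 -9.2 0 0 -0.03;1 55.3 -33.6 -9.2 0 0 -0.03;1 55.3 -33.6 -9.2 0 0 -0.03;1 55.3 -33.6 -9.2 0 0 -0.03;1 55.3 -33.6 -9.2 0 0 -0.03;1 55.3 -33.6 -9.2 0 0 -0.03;1 55.3 -33.6 -9.2 0 0 -0.03;1 55.3 -33.6 -9.2 0 0 -0.03;1 55.3 -33.6 -9.2 0 0 -0.03;1 55.3 -33.6 -9.2 0 0 -0.03;1 55.3 -33.6 -9.2 0 0 -0.03;1 55.3 -33.6 -9.2 0 0 -0.03;1 55.3 -33.6 -9.2 0 0 -0.03;1 55.3 -33.6 -9.2 0 0 -0.03"
  newtons: 60

```text
time_s: 2.42
eef_pos: [584.1, -0.2, 340.2]
ee_rot: [0.0, 0.984, 0.179, -0.0]
force: [-0.2, -0.8, -0.4]
grip_width: 1.002
grip_force: 0.0
```

```bash
python3 - <<'E'
from h import *
s=sense();print(s["time_s"],s["eef_pos"],s["joints"])
im=capture("wrist");cv2.imwrite("pics/w1.png",im[:,:,::-1])
for l,z in [("mouth",115),("cap_grip",148),("vent_grip",116),("cap",115)]:
    for r in spot_point("wrist",l)[:2]: print(l,round(r["score"],2),np.round(r["xy"]),np.round(atz("wrist",r["xy"],z),1))
E
```

```text
2.4167 [ 5.84122857e+02 -1.70764132e-01  3.40160968e+02] [-2.00609445e-01  4.07543822e-01  1.13007245e+00 -2.98823052e-04
  1.60436642e+00  1.01052620e+00]
cap_grip 0.78 [397. 318.] [ 452.9 -154.1  148. ]
cap_grip 0.76 [272. 306.] [413.6  -2.9 148. ]
vent_grip 0.83 [251. 165.] [565.3  77.1 116. ]
vent_grip 0.74 [387. 179.] [605.9 -79.  116. ]
cap 0.91 [393. 304.] [ 450.  -157.3  115. ]
cap 0.79 [378. 172.] [609.2 -66.1 115. ]
```

View pics/w1.png

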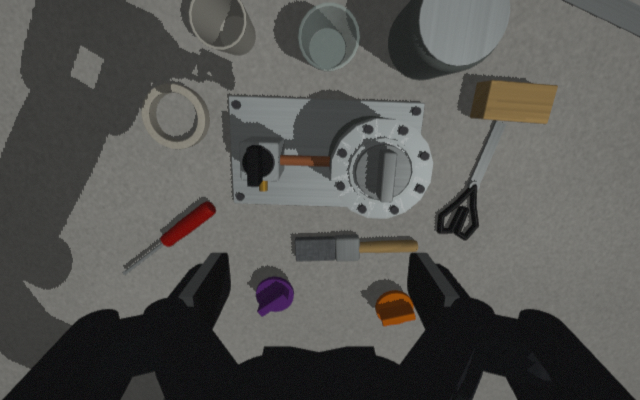

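The wrist view shows the knob at (259,165), the steel cap bar at (389,177) and plate bolts at (236,104), (416,110), (239,197).

```bash
python3 - <<'E'
from h import *
W=lambda p,z:atz("wrist",p,z)
a,b,c=W([236,104],12),W([416,110],12),W([239,197],12);print(a,b,c)
d=a-b;print("yaw from y edge",np.degrees(np.arctan2(-d[0],d[1])));d=a-c;print("from x edge",np.degrees(np.arctan2(d[1],d[0])))
B=np.array([(368,129),(403,131),(425,156),(420,187),(394,208),(362,209),(340,185),(342,153)])
q=np.array([W(p,115) for p in B]);print("pot",q.mean(0)); print(np.linalg.norm(q-q.mean(0),axis=1))
im=capture("wrist");cv2.imwrite("pics/w2.png",cv2.resize(im[90:220,220:440],None,fx=3.6,fy=3.6,interpolation=cv2.INTER_CUBIC)[:,:,::-1])
E
```

```text
[615.64246576 137.26089068  12.        ] [ 698.1563916  -106.83523274   12.        ] [483.79612458  94.68773997  12.        ]
yaw from y edge 18.677241048767026
from x edge 17.895255233436842
pot [612.23803736 -68.88674264 115.        ]
[51.18803719 50.31547633 52.06515571 51.00149539 49.65595354 52.1115314
 51.65983825 51.46197808]
```

View pics/w2.png

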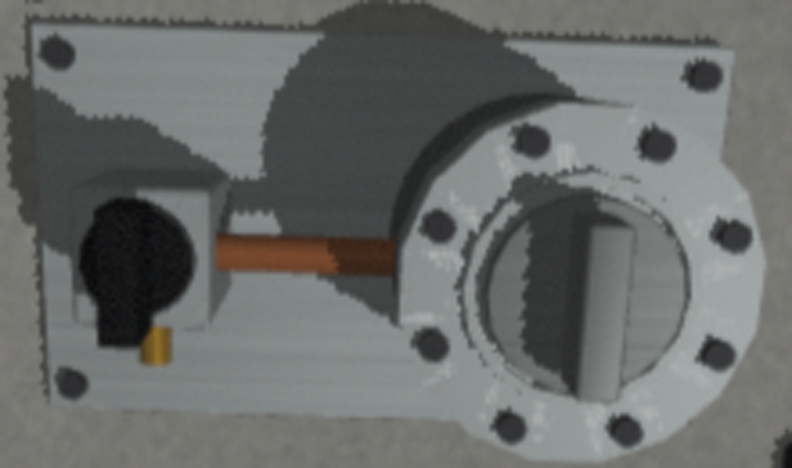

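```bash
python3 - <<'E'
from h import *
W=lambda x,y,z:np.round(atz("wrist",[220+x/3.6,90+y/3.6],z),1)
a,b,c=W(57,53,12),W(703,75,12),W(72,383,12)
d=a-b;print(np.degrees(np.arctan2(-d[0],d[1])));d=a-c;print(np.degrees(np.arctan2(d[1],d[0])))
print("disc",W(589,297,125),"bar",W(604,312,152),W(609,226,152),W(600,398,152),"knobdisc",W(137,262,94),W(137,262,90))
for y in(.32,.36):print(rel([564,73,114],y))
print(rel([560,68,230],.325))
E
```

```text
18.646371403961297
18.713661326808232
disc [612.3 -69.  125. ] bar [613.  -67.4 152. ] [636.6 -58.3 152. ] [588.4 -77.2 152. ] knobdisc [565.3  72.7  94. ] [564.4  73.2  90. ]
(array([ 0.68, -7.59, 22.66]), array([ 0.   , -0.   ,  0.039]))
(array([ 0.68, -7.59, 22.66]), array([ 0.   , -0.   , -0.001]))
(array([ 0.14, -7.25, 11.06]), array([ 0.   , -0.   ,  0.034]))
```

Call:
step_arm:
  commands: "1 0.7 -7.6 8 0 0 0.035;1 0.7 -7.6 8 0 0 0.035;1 0.7 -7.6 8 0 0 0.035;1 0.7 -7.6 12 0 0 0.035;1 0.7 -7.6 15 0 0 0.035;1 0.7 -7.6 18 0 0 0.035;1 0.7 -7.6 20 0 0 0.035;1 0.7 -7.6 21.5 0 0 0.035;1 0.7 -7.6 22.6 0 0 0.035;1 0.7 -7.6 22.6 0 0 0.035;0 0.7 -7.6 22.6 0 0 0.035;0 0.7 -7.6 22.6 0 0 0.035;0 0.7 -7.6 22.6 0 0 0.035;0 0.7 -7.6 22.6 0 0 0.035;0 0.7 -7.6 22.6 0 0 0.035;0 0.7 -7.6 22.6 0 0 0.035;0 0.7 -7.6 22.6 0 0 0.035;0 0.7 -7.6 22.6 0 0 0.035"
  newtons: 50

```text
time_s: 4.22
eef_pos: [564.4, 73.8, 114.8]
ee_rot: [0.0, 0.987, 0.162, 0.0]
force: [-1.4, 0.2, 5.6]
grip_width: 0.152
grip_force: 50.2
```

Call:
step_arm:
  commands: "0 0 0 0 0 0 0.1;0 0 0 0 0 0 0.2;0 0 0 0 0 0 0.3;0 0 0 0 0 0 0.4;0 0 0 0 0 0 0.5;0 0 0 0 0 0 0.6;0 0 0 0 0 0 0.7;0 0 0 0 0 0 0.8;0 0 0 0 0 0 0.9;0 0 0 0 0 0 1.0;0 0 0 0 0 0 1.1;0 0 0 0 0 0 1.2;0 0 0 0 0 0 1.22;0 0 0 0 0 0 1.22"

```text
time_s: 5.38
eef_pos: [564.3, 73.7, 114.8]
ee_rot: [0.0, 0.901, -0.433, 0.0]
force: [-1.8, -1.5, 5.3]
grip_width: 0.151
grip_force: 50.4
```

```bash
python3 - <<'E'
from h import *
s=sense();print(s["joints"],s["wrist_torque"],s["force"],s["grip_width"],s["eef_pos"]);R=Q(s["ee_rot"]);print(np.arctan2(R[1,0],R[0,0]))
E
```

```text
[-7.57651196e-02  5.42028723e-01  1.52687557e+00 -3.60916515e-04
  1.07214365e+00  2.39169001e+00] [-0.13486321  0.34323749 -0.01881554] [-1.84934453 -1.4970934   5.27367818] 0.15092439902842075 [564.3126385   73.72163843 114.8174934 ]
-0.8964863386538596
```

Call:
step_arm:
  commands: "1 0 0 0 0 0 0;1 0 0 0 0 0 0;1 0 0 0 0 0 0;1 0 0 0 0 0 0;1 0 0 -1 0 0 0;1 0 0 -4 0 0 0;1 0 0 -8 0 0 0;1 0 0 -12 0 0 -0.1;1 0 0 -16 0 0 -0.2;1 0 0 -20 0 0 -0.3;1 0 0 -21 0 0 -0.4;1 0 0 -21 0 0 -0.5;1 0 0 -21 0 0 -0.6;1 0 0 -21 0 0 -0.7;1 0 0 -21 0 0 -0.8;1 0 0 -21 0 0 -0.9;1 0 0 -21 0 0 -1;1 0 0 -21 0 0 -1.1;1 0 0 -21 0 0 -1.2;1 0 0 -21 0 0 -1.27"

```text
time_s: 7.05
eef_pos: [564.0, 73.9, 325.1]
ee_rot: [0.0, 0.982, 0.189, 0.0]
force: [0.3, 0.5, -0.5]
grip_width: 0.998
grip_force: 0.0
```

```bash
python3 - <<'E'
from h import *
im=capture("wrist");cv2.imwrite("pics/w3.png",im[:,:,::-1])
print(rel([612.5,-68.5,190],.37),rel([612.5,-68.5,146],.37),sense()["time_s"],proj("wrist",[612.5,-68.5,152]),proj("wrist",[565,73.5,122]))
E
```

```text
(array([-0.83, 15.02, 13.51]), array([ 0.   , -0.001,  0.013])) (array([-0.83, 15.02, 17.91]), array([ 0.   , -0.001,  0.013])) 7.1 [466.13765235 191.29622022] [319.52714984 176.32390658]
```

View pics/w3.png

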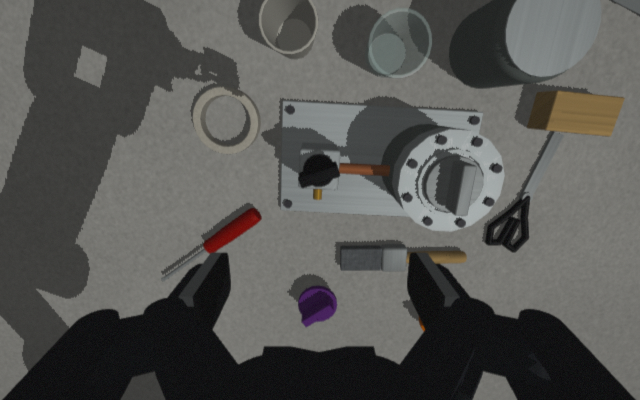

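The knob (320,172) now sits about 70° clockwise of where it started and stayed after release, so the vent is open. Next is the cap, whose bar is at (466,190).

Call:
step_arm:
  commands: "1 -0.8 15 4 0 0 0.01;1 -0.8 15 8 0 0 0.01;1 -0.8 15 10 0 0 0.01;1 -0.8 15 10 0 0 0.01;1 -0.8 15 10 0 0 0.01;1 -0.8 15 13 0 0 0.01;1 -0.8 15 15 0 0 0.01;1 -0.8 15 16.5 0 0 0.01;1 -0.8 15 17.8 0 0 0.01;1 -0.8 15 17.8 0 0 0.01;0 -0.8 15 17.8 0 0 0.01;0 -0.8 15 17.8 0 0 0.01;0 -0.8 15 17.8 0 0 0.01;0 -0.8 15 17.8 0 0 0.01;0 -0.8 15 17.8 0 0 0.01;0 -0.8 15 17.8 0 0 0.01;0 -0.8 15 17.8 0 0 0.01;0 -0.8 15 17.8 0 0 0.01"
  newtons: 60

```text
time_s: 8.6
eef_pos: [611.9, -68.7, 146.9]
ee_rot: [0.0, 0.983, 0.181, 0.001]
force: [-0.5, 0.9, 4.0]
grip_width: 0.15
grip_force: 60.0
```

```bash
cat > st.py <<'E'
from h import *
s=sense();R=Q(s["ee_rot"]);print(s["time_s"],"pos",np.round(s["eef_pos"],1),"yaw",round(np.arctan2(R[1,0],R[0,0]),3),"F",np.round(s["force"],1),"T",np.round(s["wrist_torque"],2),"q6",round(s["joints"][5],2),"w",round(s["grip_width"],3),round(s["grip_force"],1))
E
python3 st.py
```

```text
8.6 pos [611.9 -68.7 146.9] yaw 0.365 F [-0.5  0.9  4. ] T [0.06 0.11 0.  ] q6 0.9 w 0.15 60.0
```

Call:
step_arm:
  commands: "0 0 0 0 0 0 0.05;0 0 0 0 0 0 0.1;0 0 0 0 0 0 0.15;0 0 0 0 0 0 0.2;0 0 0 0 0 0 0.2"

```text
time_s: 9.02
eef_pos: [612.0, -68.7, 146.9]
ee_rot: [0.0, 0.997, 0.081, 0.001]
force: [-0.1, -0.5, 5.4]
grip_width: 0.148
grip_force: 60.1
```

```bash
python3 st.py
```

```text
9.0167 pos [612.  -68.7 146.9] yaw 0.163 F [-0.1 -0.5  5.4] T [ 0.04  0.08 -0.11] q6 1.11 w 0.148 60.1
```

Call:
step_arm:
  commands: "0 0 0 0 0 0 0.04;0 0 0 0 0 0 0.08;0 0 0 0 0 0 0.12;0 0 0 0 0 0 0.16;0 0 0 0 0 0 0.16"

```text
time_s: 9.43
eef_pos: [612.0, -68.7, 146.9]
ee_rot: [0.0, 1.0, 0.002, 0.001]
force: [-0.1, 0.3, 5.1]
grip_width: 0.15
grip_force: 60.1
```

```bash
python3 st.py
```

```text
9.4333 pos [612.  -68.7 146.9] yaw 0.004 F [-0.1  0.3  5.1] T [ 0.03 -0.02 -0.07] q6 1.26 w 0.15 60.1
```

It turns freely clockwise, 21° already with about 0.07 N m of torque. Continuing to about 78°.

Call:
step_arm:
  commands: "0 0 0 0 0 0 0.1;0 0 0 0 0 0 0.2;0 0 0 0 0 0 0.3;0 0 0 0 0 0 0.4;0 0 0 0 0 0 0.5;0 0 0 0 0 0 0.6;0 0 0 0 0 0 0.7;0 0 0 0 0 0 0.8;0 0 0 0 0 0 0.9;0 0 0 0 0 0 1.0;0 0 0 0 0 0 1.0"

```text
time_s: 10.35
eef_pos: [612.0, -68.7, 146.9]
ee_rot: [-0.0, 0.878, -0.479, 0.001]
force: [-0.3, -0.3, 4.9]
grip_width: 0.148
grip_force: 60.1
```

```bash
python3 st.py
```

```text
10.35 pos [612.  -68.7 146.9] yaw -0.999 F [-0.3 -0.3  4.9] T [-0.   0.  -0.1] q6 2.27 w 0.148 60.1
```

Free all the way. Lifting gently, with a check at 1 cm.

Call:
step_arm:
  commands: "0 0 0 -0.25 0 0 0;0 0 0 -0.5 0 0 0;0 0 0 -0.75 0 0 0;0 0 0 -1 0 0 0;0 0 0 -1 0 0 0"

```text
time_s: 10.77
eef_pos: [611.8, -68.7, 156.8]
ee_rot: [-0.0, 0.879, -0.477, 0.0]
force: [0.2, 0.5, -1.5]
grip_width: 0.151
grip_force: 59.1
```

```bash
python3 st.py
```

```text
10.7667 pos [611.8 -68.7 156.8] yaw -0.995 F [ 0.2  0.5 -1.5] T [-0.02  0.05 -0.04] q6 2.26 w 0.151 59.1
```

Call:
step_arm:
  commands: "0 0 0 -1 0 0 0;0 0 0 -2 0 0 0;0 0 0 -4 0 0 0;0 0 0 -6 0 0 0;0 0 0 -8 0 0 0;0 0 0 -10 0 0 0;0 0 0 -12 0 0 0;0 0 0 -14 0 0 0;0 0 0 -15 0 0 0;0 0 0 -15.5 0 0 0;0 0 0 -15.5 0 0 0;0 0 0 -15.5 0 0 0;0 0 0 -15.5 0 0 0"

```text
time_s: 11.85
eef_pos: [611.4, -68.6, 310.0]
ee_rot: [0.0, 0.879, -0.477, -0.001]
force: [-0.7, -0.4, -2.0]
grip_width: 0.145
grip_force: 59.1
```

```bash
python3 st.py; python3 - <<'E'
from h import *
a=capture("scene");b=capture("side")
v=np.hstack([cv2.resize(a[60:320,150:450],(400,347)),cv2.resize(b[60:320,220:520],(400,347))])
cv2.imwrite("pics/f.png",v[:,:,::-1])
E
```

```text
11.85 pos [611.4 -68.6 310. ] yaw -0.995 F [-0.7 -0.4 -2. ] T [-0.01  0.02 -0.01] q6 2.26 w 0.145 59.1
```

View pics/f.png

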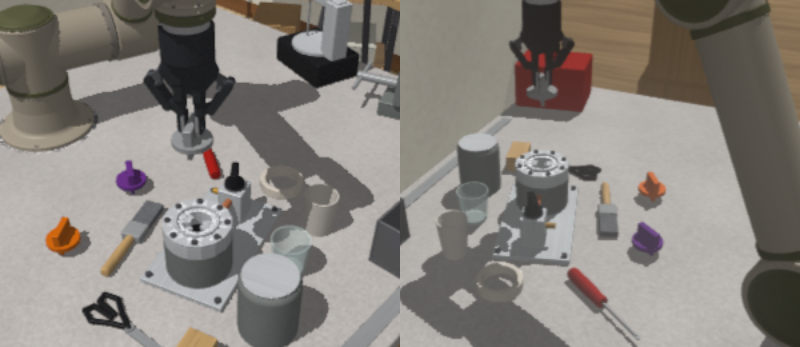

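The gripper holds the steel cap upright at (193,140) in the left half. The pot's mouth is open at (198,220), the knob is turned at (235,185) and nothing else has moved. The disc is about 16 cm above the mouth.

```bash
python3 -c "
from rig import *
print(finish_job())"
```

```text
the job is handed in; nothing more can be done
None
```

The job is handed in: the vent knob was turned clockwise past its detent and stayed open. The cap loosened clockwise (left-hand thread) with no counter-clockwise try needed, and the gripper now holds it upright with its disc about 16 cm above the mouth. Nothing else on the bench looked moved in the final pictures.

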